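# Sweep the washers through the gate

### The arm

A 6-joint arm with a two-finger parallel gripper is mounted at the origin on the work surface. World frame = base frame: x ahead of the robot, y to its left, z up, the work surface at z = 0. Lengths are in m, angles in rad, forces in N, time in s.
With the tool pointing down it reaches from about 0.375 to 0.9 m from the base axis. Payload 3.1 kg.
Tool frame: the origin (TCP) lies on the front face of the gripper's body, between the roots of the fingers; the fingertips stand 73 mm ahead of it and the grasp point (between the pads) lies 54 mm ahead of it (manip.tips_ahead is the distance from the TCP to the fingertips, in m); z points along the fingers, y is the line along which they close (so a half turn about z gives the same grasp; the last joint's range is limited). The gripper opens to 85 mm and grips with 20 to 120 N. Pads are 22 mm wide; open, the fingers measure 114 mm over their backs; the gripper's body (76 mm by 85 mm) begins 54 mm behind the grasp point. The pads swing forward as they close: fully open they stand 13 mm farther back than shut.
Start: joints at [0.997, 0.527, 1.433, -0, 1.181, -0.178], TCP at [0.241, 0.577, 0.304] pointing down, gripper open.
Joint ranges: [-3.08, 3.08], [-0.75, 2.2], [0.22, 2.44], [-1.43, 4.57], [0, 2.65], [-2.85, 2.85]. Speed limits (rad/s): [2.79, 2.79, 3.14, 3.14, 3.14, 3.14].

### API

Orientations are given as a unit quaternion [x, y, z, w].
In Python, from station import sense, eyes, workorder, manip gives the robot as it stands.
- The arm moves only by the shell command python3 -m inch 'ROWS' [OPENING] [FORCE]. ROWS is JSON, a list of rows, each an object of numbers: "dx", "dy", "dz": the shift along the tool's x, y, z in cm; "wx", "wy", "wz": the turn, a rotation vector about the tool's x, y, z in degrees. In form: [{"dx": .., "dy": .., "dz": .., "wx": .., "wy": .., "wz": ..}, ...]. A call has 1 to 10 rows; each row shifts and turns the commanded pose from where the row before left it, along the tool's axes as they then stand; what a row does not reach is not made up. A row lasts 1/8 s, in which the tool goes at most 62.5 mm and 10.7 degrees, less where a joint would pass 70% of its speed; a pose out of reach is approached as far as the arm can. A call with a gripper value outside its range is refused whole. OPENING is the opening, from 0 (shut) to 1 (fully open), set as the call begins (- or left out, the last holds). The fingers move at their own pace and stop on an object; FORCE is the grip in N (left out, the last holds). Time passes only in rows, so rows that do not move let the fingers close. It gives the time, the measured TCP pose, the force, the opening and the grip force at its end, in the units of the state.
- sense(): the state, without advancing time (a new reading comes with each control period).
- eyes.snapshot(name): name is "scene" or "top" or "wrist"; returns the picture (384x512x3 uint8, red, green, blue); there is no depth.
- eyes.camera_params(name): a dict with "fx", "fy", "cx", "cy" (pixels), "rvec" (rotation vector, rad) and "tvec" (3), from world to camera coordinates, as OpenCV has them. Camera axes: x right, y down, z forward; pixel columns grow to the right and rows downward; lengths in m; the calibration is good to about 2 mm. A picture is of the moment at which its call begins: read the wrist's pose just before it. camera_params takes no time and is no camera call; for the wrist camera it gives the pose at the moment of the call.
- workorder.sign_off(): hands the job in; it is judged then, once.
The state is a dict: "t": time; "q": joint angles; "qd": joint speeds; "tau": joint torques, N m; "tcp_pos": TCP position; "tool_rot": TCP orientation; "force": force on the tool from outside, world axes, zero at the start; "ft_torque": the same for the moment, N m; "finger_gap": opening from 0.0 (shut) to 1.0 (fully open); "gripper_force": force on a finger pad.
Only numpy, scipy, OpenCV 4.12 (cv2) and the standard library are available. Lean on these libraries where they do the work, as an engineer would, in place of code of your own. Each camera call takes 0.05 s, during which the arm holds its last target. There are 200 camera calls.

### The job

With the fingertips, sweep the three loose steel washers across the sorting board and through the gap in the gate wall, one at a time, so that each drops into the slot behind it. Only push them along the deck: do not pick up, lift or carry them, and leave the nut, the bolt and everything else on the bench where they are.

Things in the scene. Friction and masses are not known exactly. Their poses are not given: they have to be found in the camera images.
- tray: Plywood sorting board fixed to the bench, 280 (its x) by 330 (its y) by 80 mm high; origin under its centre at bench level, its z is up. Its flat top deck is at z = 80 mm and all walls on the deck are 12 mm high. A 6 mm thick dark wooden gate wall crosses the deck from y = -60 to y = -66 mm, over the whole width, broken only by the gate. The sorting field, where the washers start, is y = -60 to +157 mm, x = -132 to +132 mm (inside its rim walls, 8 mm thick).
- gate (a point): Middle of the gate, the 48 mm wide opening (along the tray's x) in the gate wall, at deck height; tray coordinates (0, -63, 80) mm. Sweep through it in the tray's -y direction. Axes as the tray's.
- slot (a point): Middle of the floor of the slot, tray coordinates (0, -101, 15) mm: an open rectangular pocket sunk in the deck right behind the gate, x = -28 to +28 mm, y = -66 (flush with the far face of the gate wall) to -136 mm, floor 65 mm below the deck. A washer whose centre passes the slot's near edge tips in by itself. Axes as the tray's.
- washer1_mid (a point): Centre, half-way up, of one of three identical loose plain steel washers lying flat on the sorting field: 40 mm outside diameter, 17 mm hole, 8 mm thick, about 65 g.
- washer2_mid (a point): Centre, half-way up, of one of three identical loose plain steel washers lying flat on the sorting field: 40 mm outside diameter, 17 mm hole, 8 mm thick, about 65 g.
- washer3_mid (a point): Centre, half-way up, of one of three identical loose plain steel washers lying flat on the sorting field: 40 mm outside diameter, 17 mm hole, 8 mm thick, about 65 g.
- nut_mid (a point): Centre of a loose dark hexagon nut, 30 mm across flats (35 mm over corners), 22 mm high, standing in a corner of the sorting field; leave it alone.
- bolt_mid (a point): Middle of a loose steel bolt standing on its hexagon head in a corner of the sorting field, head 27 mm across flats (31 mm over corners), 60 mm high in all; leave it alone. The nut and the bolt may be found in each other's corners.
- oil_mid (a point): Middle of a yellow oil bottle, 56 mm diameter, 130 mm high, on the bench; bystander.
- can_mid (a point): Middle of a blue can, 80 mm diameter, 110 mm high, on the bench; bystander.
- jar_mid (a point): Middle of a glass jar, 70 mm diameter, 85 mm high, on the bench; bystander.
- hammer_mid (a point): Point near the middle of a hammer lying on the bench; bystander.
- wrench_mid (a point): Point near the middle of a wrench lying on the bench; bystander.
Mind the look-alikes: they are no part of the job. Leave any orange or purple look-alike of the part that bears washer2_mid alone.

How it is judged:
On the way, in this order (a step that is already met when the one before it is completed fails the run):
1. one washer has dropped into the slot while the other two are still on the deck before the gate ((((z of washer1_mid in the frame of tray between 0.01 and 0.074 m and x of washer1_mid in the frame of tray between -0.028 and 0.028 m and y of washer1_mid in the frame of tray between -0.138 and -0.064 m) and (y of washer2_mid in the frame of tray above -0.06 m and z of washer2_mid in the frame of tray above 0.076 m) and (y of washer3_mid in the frame of tray above -0.06 m and z of washer3_mid in the frame of tray above 0.076 m)) or ((z of washer2_mid in the frame of tray between 0.01 and 0.074 m and x of washer2_mid in the frame of tray between -0.028 and 0.028 m and y of washer2_mid in the frame of tray between -0.138 and -0.064 m) and (y of washer1_mid in the frame of tray above -0.06 m and z of washer1_mid in the frame of tray above 0.076 m) and (y of washer3_mid in the frame of tray above -0.06 m and z of washer3_mid in the frame of tray above 0.076 m)) or ((z of washer3_mid in the frame of tray between 0.01 and 0.074 m and x of washer3_mid in the frame of tray between -0.028 and 0.028 m and y of washer3_mid in the frame of tray between -0.138 and -0.064 m) and (y of washer1_mid in the frame of tray above -0.06 m and z of washer1_mid in the frame of tray above 0.076 m) and (y of washer2_mid in the frame of tray above -0.06 m and z of washer2_mid in the frame of tray above 0.076 m)))), for 0.2 s.
2. two washers are in the slot while the third is still on the deck before the gate ((((z of washer1_mid in the frame of tray between 0.01 and 0.074 m and x of washer1_mid in the frame of tray between -0.028 and 0.028 m and y of washer1_mid in the frame of tray between -0.138 and -0.064 m) and (z of washer2_mid in the frame of tray between 0.01 and 0.074 m and x of washer2_mid in the frame of tray between -0.028 and 0.028 m and y of washer2_mid in the frame of tray between -0.138 and -0.064 m) and (y of washer3_mid in the frame of tray above -0.06 m and z of washer3_mid in the frame of tray above 0.076 m)) or ((z of washer2_mid in the frame of tray between 0.01 and 0.074 m and x of washer2_mid in the frame of tray between -0.028 and 0.028 m and y of washer2_mid in the frame of tray between -0.138 and -0.064 m) and (z of washer3_mid in the frame of tray between 0.01 and 0.074 m and x of washer3_mid in the frame of tray between -0.028 and 0.028 m and y of washer3_mid in the frame of tray between -0.138 and -0.064 m) and (y of washer1_mid in the frame of tray above -0.06 m and z of washer1_mid in the frame of tray above 0.076 m)) or ((z of washer1_mid in the frame of tray between 0.01 and 0.074 m and x of washer1_mid in the frame of tray between -0.028 and 0.028 m and y of washer1_mid in the frame of tray between -0.138 and -0.064 m) and (z of washer3_mid in the frame of tray between 0.01 and 0.074 m and x of washer3_mid in the frame of tray between -0.028 and 0.028 m and y of washer3_mid in the frame of tray between -0.138 and -0.064 m) and (y of washer2_mid in the frame of tray above -0.06 m and z of washer2_mid in the frame of tray above 0.076 m)))), for 0.2 s.
3. all three washers are in the slot (z of washer1_mid in the frame of tray between 0.01 and 0.074 m and x of washer1_mid in the frame of tray between -0.028 and 0.028 m and y of washer1_mid in the frame of tray between -0.138 and -0.064 m and z of washer2_mid in the frame of tray between 0.01 and 0.074 m and x of washer2_mid in the frame of tray between -0.028 and 0.028 m and y of washer2_mid in the frame of tray between -0.138 and -0.064 m and z of washer3_mid in the frame of tray between 0.01 and 0.074 m and x of washer3_mid in the frame of tray between -0.028 and 0.028 m and y of washer3_mid in the frame of tray between -0.138 and -0.064 m), for 0.2 s.
At the end, for the whole second after the job is handed in: All three washers lie at rest (under 20 mm/s) in the slot, their centres at least 6 mm below the deck and within the slot's outline (2 mm to spare along it), and the nut, the bolt and the five bystanders are within 12 mm of where they started (all of step 3 and linear speed of each of washer1, washer2, washer3 below 0.02 m/s and distance of each of nut_mid, bolt_mid, oil_mid, can_mid, jar_mid, hammer_mid, wrench_mid from where it was at the start of the episode below 0.012 m); the robot touches nothing.
It fails at once if a washer is lifted: its centre rises more than 14 mm above the deck (10 mm above where it lies) (z of any of washer1_mid, washer2_mid, washer3_mid in the frame of tray above 0.094 m).
It fails at once if the nut, the bolt or a bystander on the bench is moved by more than 12 mm (distance of any of nut_mid, bolt_mid, oil_mid, can_mid, jar_mid, hammer_mid, wrench_mid from where it was at the start of the episode above 0.012 m).
It also fails if it takes over 58 s, if anything falls off the work surface, if the arm or the gripper's body presses on something with over 40 N, if the wrist force passes 120 N, or if a joint passes its speed limit or range.

## Working session

There is one attempt and no reset: what is moved stays moved. The work goes in short steps, Python scripts to look and compute and a shell command to move; the robot and the scene stay as the last step left them, time stands still between calls to the robot, and variables do not carry over. Pictures are saved under pics/ and viewed, at most 10 in all, crops included, and the job is handed in when it is done.

```bash
mkdir -p pics; ls
python3 - <<'E'
from station import sense, eyes, manip
import cv2,numpy as np
s=sense();print({k:np.round(v,3).tolist() for k,v in s.items()},manip.tips_ahead)
a=eyes.snapshot("top");b=eyes.snapshot("scene")
cv2.imwrite("pics/top0.png",a[:,:,::-1]);cv2.imwrite("pics/scene0.png",b[:,:,::-1])
for n in("top","scene"):print(eyes.camera_params(n))
E
```

```text
pics
{'t': 0.0, 'q': [0.997, 0.528, 1.434, 0.0, 1.181, -0.179], 'qd': [0.002, -0.001, 0.001, 0.002, -0.0, 0.002], 'tau': [-0.0, -44.235, -17.803, -0.0, 0.008, -0.0], 'tcp_pos': [0.241, 0.576, 0.303], 'tool_rot': [0.197, 0.98, -0.001, -0.0], 'force': [-1.034, -1.183, 1.533], 'ft_torque': [0.036, 0.031, -0.04], 'gripper_force': 0.0, 'finger_gap': 0.999} 0.0726
{'fx': 364.79034240425074, 'fy': 364.79034240425074, 'cx': 256.5645296767135, 'cy': 194.75374003631129, 'rvec': array([ 2.10411453, -2.15138699,  0.12863677]), 'tvec': array([0.02495107, 0.50947537, 1.03414982])}
{'fx': 400.89005453044786, 'fy': 400.89005453044786, 'cx': 256.19770217029367, 'cy': 188.96709423526505, 'rvec': array([ 1.78576971,  1.86316558, -0.69251816]), 'tvec': array([ 0.02681913, -0.33024995,  1.79677934])}
```

View pics/top0.png

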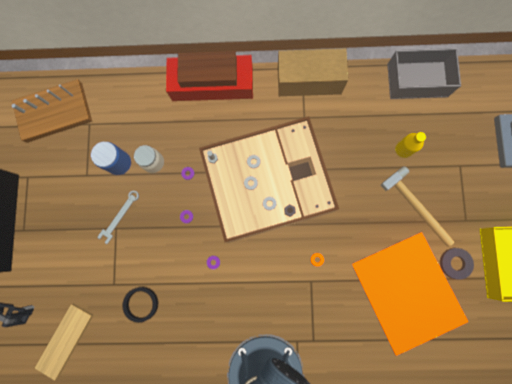

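View pics/scene0.png

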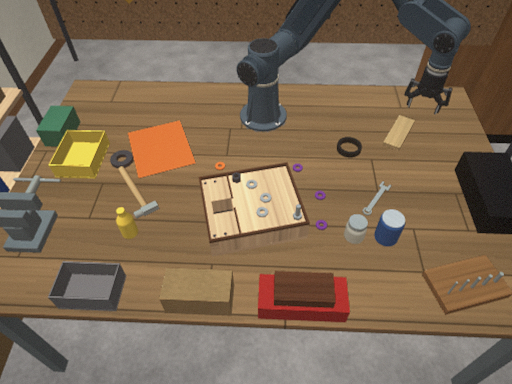

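The top view shows the board with corners near (202,150), (308,120), (336,208) and (227,240), and the slot at (302,170). The candidates are the grey rings on the deck at (253,161), (250,183) and (269,203), and the purple and orange rings on the bench at (188,173), (187,216), (213,262) and (317,259). The grey deck rings fit "steel washers on the sorting field". The bolt is at (212,157) and the nut at (290,210). I'll confirm in an enlarged crop.

```bash
cat > h.py <<'E'
import numpy as np,cv2
from station import sense,eyes
def ray(n,uv,z,P=None):
    P=P or eyes.camera_params(n);R=cv2.Rodrigues(np.array(P['rvec']))[0];c=-R.T@P['tvec']
    uv=np.atleast_2d(uv).astype(float)
    d=np.c_[(uv[:,0]-P['cx'])/P['fx'],(uv[:,1]-P['cy'])/P['fy'],np.ones(len(uv))]@R
    return (c+d*((z-c[2])/d[:,2])[:,None])[:,:2]
def washers(im,box,lo=500):
    # grey pixels (low saturation) on wood
    x0,y0,x1,y1=box;h=cv2.cvtColor(im[y0:y1,x0:x1],cv2.COLOR_RGB2HSV)
    m=((h[...,1]<60)&(h[...,2]>90)).astype(np.uint8)
    n,_,st,c=cv2.connectedComponentsWithStats(m)
    return [(c[i]+[x0,y0],st[i,4]) for i in range(1,n) if st[i,4]>=lo]
E
python3 - <<'E'
from h import *
im=cv2.imread("pics/top0.png")[:,:,::-1]
cv2.imwrite("pics/crop0.png",cv2.resize(im[112:247,192:347],None,fx=4.4,fy=4.4,interpolation=cv2.INTER_CUBIC)[:,:,::-1])
h=cv2.cvtColor(im,cv2.COLOR_RGB2HSV)
for c,a in washers(im,(200,120,330,235),15):print(c,a,ray("top",c,.084))
P=eyes.camera_params("top");R=cv2.Rodrigues(P['rvec'])[0];print(-R.T@P['tvec'])
E
```

```text
[211.55319149 156.77659574] 94 [[0.61665136 0.13955494]]
[253.18644068 161.        ] 118 [[0.60085114 0.02002207]]
[250.368 182.56 ] 125 [[0.53839378 0.02916088]]
[269.2519685  202.82677165] 127 [[ 0.47922851 -0.0228568 ]]
[280.74285714 210.22857143] 35 [[ 0.45762017 -0.05440551]]
[289.39393939 210.15151515] 66 [[ 0.45727402 -0.07851291]]
[ 0.34708605 -0.01803792  1.09948146]
```

View pics/crop0.png

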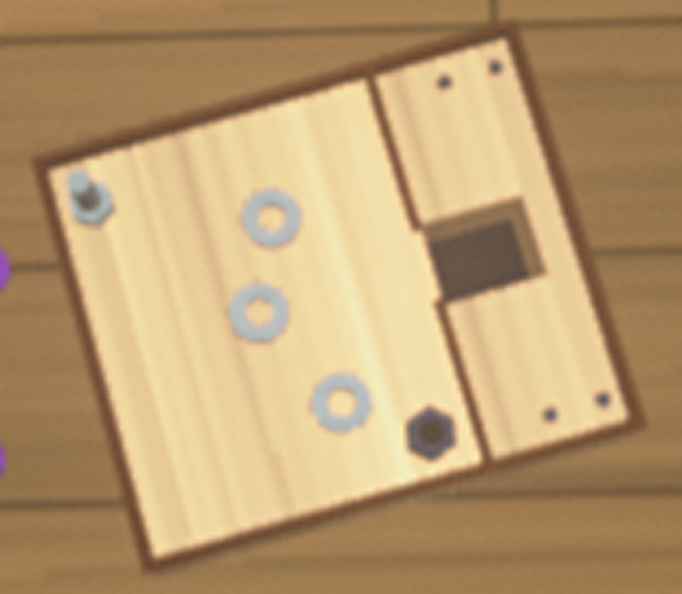

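The crop confirms three grey washers at crop px (271,218), (259,313) and (341,403). The outer rim corners are (36,163), (515,22), (645,425) and (148,570), with the gate and slot to the right, the nut at (430,433) and the bolt at (90,200).

```bash
cat >> h.py <<'E'
def fit(c):
    w=ray("top",c,.092);t=np.array([[.14,.165],[.14,-.165],[-.14,-.165],[-.14,.165]])
    H=(t.T@(w-w.mean(0)));th=np.arctan2(H[0,1]-H[1,0],H[0,0]+H[1,1])
    o=w.mean(0);return th,o,w
E
python3 - <<'E'
from h import *
c=np.array([[36,163],[515,22],[645,425],[148,570]])/4.4+[192,112]-.4
th,o,w=fit(c);R=np.array([[np.cos(th),-np.sin(th)],[np.sin(th),np.cos(th)]])
print(np.degrees(th),o);print((w-o)@R*1000)
f=lambda uv,z:(ray("top",uv,z)-o)@R*1000
print(f([[253.2,161],[250.4,182.6],[269.25,202.8]],.084))
print("nut,bolt",f([289.5,210.2],.091),f([np.array([93,203])/4.4+[191.6,111.6]],.084))
print("gate ends",f(np.array([[418,229],[438,300]])/4.4+[191.6,111.6],.092))
print("slot corners", f(np.array([[523,197],[545,272]])/4.4+[191.6,111.6],.08))
E
```

```text
15.049604100520634 [ 0.54961268 -0.02045626]
[[ 136.7693299   162.69241626]
 [ 138.13801054 -163.26405258]
 [-137.65298579 -161.85423194]
 [-137.25435466  162.42586826]]
[[ 59.98035065  25.74847221]
 [  1.91264448  50.77318487]
 [-68.51924742  15.94122534]]
nut,bolt [[-105.08350001  -31.73134594]] [[102.56891994 134.58258606]]
gate ends [[ 23.55449121 -62.35857178]
 [-24.46310968 -61.06965396]]
slot corners [[  27.0628457  -135.21580721]
 [ -24.45506791 -133.83117671]]
```

```bash
cat >> h.py <<'E'
from station import manip
TH=np.radians(15.05);O=np.array([.5496,-.0205]);RT=np.array([[np.cos(TH),-np.sin(TH)],[np.sin(TH),np.cos(TH)]])
def info():
    s=sense();q=s['tool_rot']
    from scipy.spatial.transform import Rotation as Ro
    M=Ro.from_quat(q).as_matrix();p=np.array(s['tcp_pos']);d=(-M[:2,0])@RT
    return s,M,p,(p[:2]-O)@RT*1000,np.degrees(np.arctan2(d[0],-d[1]))
def go(x,y,z,yaw=None):
    """tool-frame shift (cm) to TCP at tray x,y mm, world z mm, orientation kept"""
    s,M,p,t,a=info();g=np.r_[O+RT@np.array([x,y])/1000,z/1000]
    print("t %.2f tray"%s['t'],t.round(1),"z %.1f yaw %.1f"%(p[2]*1000,a),"F",np.round(s['force'],1),"gap",round(s['finger_gap'],3))
    print("shift cm",(M.T@(g-p)*100).round(2),"wz" ,None if yaw is None else round(a-yaw if 0 else yaw-a,1), "tilt",M[:,2].round(3))
E
python3 -m inch '[{},{},{},{}]' 0.33 20; python3 -c "
from h import *
go(2,95,200,0);print(manip.tips_ahead,[a for a in dir(manip) if a[0]!='_'])"
```

```text
t 0.10 tray [-143.4  656.5] z 303.0 yaw 52.3 F [-0.5 -0.2 -1.2] gap 1.0
shift cm [-45.86 -35.49  10.36] wz -52.3 tilt [-0.001 -0.002 -1.   ]
0.0726 ['PlanningError', 'tips_ahead']invalid input at $[0]: expected keys dx, dy, dz, wx, wy, wz
```

```bash
sed -i 's/a-yaw if 0 else yaw-a/a-yaw/' h.py
R='' ; python3 -m inch '[{"dx":-3,"dy":-2.35,"dz":0,"wx":0,"wy":0,"wz":0},{"dx":-3,"dy":-2.35,"dz":0,"wx":0,"wy":0,"wz":0},{"dx":-3,"dy":-2.35,"dz":0,"wx":0,"wy":0,"wz":0},{"dx":-3,"dy":-2.35,"dz":0,"wx":0,"wy":0,"wz":0},{"dx":-3,"dy":-2.35,"dz":0,"wx":0,"wy":0,"wz":0},{"dx":-3,"dy":-2.35,"dz":0,"wx":0,"wy":0,"wz":0},{"dx":-3,"dy":-2.35,"dz":0,"wx":0,"wy":0,"wz":0},{"dx":-3,"dy":-2.35,"dz":0,"wx":0,"wy":0,"wz":0},{"dx":-3,"dy":-2.35,"dz":0,"wx":0,"wy":0,"wz":0},{"dx":-3,"dy":-2.35,"dz":0,"wx":0,"wy":0,"wz":0}]' 0.33 20
python3 -m inch '[{"dx":-3,"dy":-2.35,"dz":0,"wx":0,"wy":0,"wz":0},{"dx":-3,"dy":-2.35,"dz":0,"wx":0,"wy":0,"wz":0},{"dx":-3,"dy":-2.35,"dz":0,"wx":0,"wy":0,"wz":0},{"dx":-3,"dy":-2.35,"dz":0,"wx":0,"wy":0,"wz":0},{"dx":0,"dy":0,"dz":2,"wx":0,"wy":0,"wz":9},{"dx":0,"dy":0,"dz":2,"wx":0,"wy":0,"wz":9},{"dx":0,"dy":0,"dz":2,"wx":0,"wy":0,"wz":9},{"dx":0,"dy":0,"dz":2,"wx":0,"wy":0,"wz":9},{"dx":0,"dy":0,"dz":1,"wx":0,"wy":0,"wz":9},{"dx":0,"dy":0,"dz":0,"wx":0,"wy":0,"wz":7.3}]'
python3 -c "
from h import *
go(2,92,175,0);print(manip.tips_ahead)
im=eyes.snapshot('wrist');cv2.imwrite('pics/w1.png',im[:,:,::-1])
P=eyes.camera_params('wrist');R=cv2.Rodrigues(P['rvec'])[0];print('cam',-R.T@P['tvec'])
import pprint;pprint.pprint(P)"
```

```text
t: 1.35
tcp_pos: [0.4274, 0.243, 0.3037]
tool_rot: [0.197, 0.98, -0.0, -0.0]
force: [0.2, 1.0, 0.2]
finger_gap: 0.33
gripper_force: 0.0
t: 2.6
tcp_pos: [0.5008, 0.1112, 0.2126]
tool_rot: [0.61, 0.792, -0.001, -0.001]
force: [-0.2, 0.0, 0.1]
finger_gap: 0.333
gripper_force: 0.0
t 2.60 tray [-12.9 139.8] z 212.6 yaw -0.3 F [-0.2  0.   0.1] gap 0.333
shift cm [-4.78  1.53  3.75] wz -0.3 tilt [-0.003 -0.    -1.   ]
0.0726
cam [0.48049177 0.19099981 0.28290034]
{'cx': 252.28892724121056,
 'cy': 197.76524409272537,
 'fx': 277.6879428214755,
 'fy': 277.6879428214755,
 'rvec': array([-2.79931307, -0.35899184, -0.05668321]),
 'tvec': array([-0.51283522, -0.02910053,  0.28903126])}
```

View pics/w1.png

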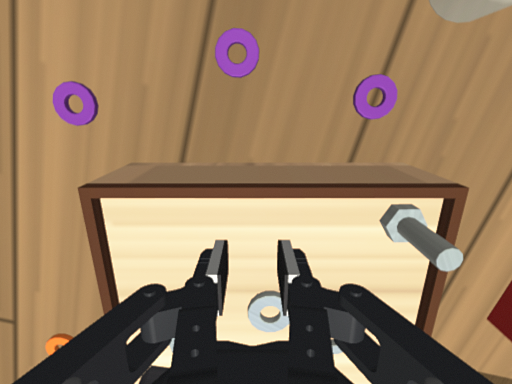

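The wrist view shows the middle washer at (270,312), ahead of the two finger pads at (220,275) and (287,275). The bolt is at (400,225), clear on the right. I'll descend behind the washer.

```bash
python3 -m inch '[{"dx":-2.4,"dy":0.8,"dz":1,"wx":0,"wy":0,"wz":0},{"dx":-2.4,"dy":0.7,"dz":1,"wx":0,"wy":0,"wz":0},{"dx":0,"dy":0,"dz":1,"wx":0,"wy":0,"wz":0},{"dx":0,"dy":0,"dz":1,"wx":0,"wy":0,"wz":0},{"dx":0,"dy":0,"dz":1,"wx":0,"wy":0,"wz":0},{"dx":0,"dy":0,"dz":0.5,"wx":0,"wy":0,"wz":0},{"dx":0,"dy":0,"dz":0,"wx":0,"wy":0,"wz":0}]'
python3 -c "
from h import *
go(2,92,152,0)"
for i in 1 2 3; do :; done
python3 -m inch '[{"dx":0,"dy":0,"dz":0.2,"wx":0,"wy":0,"wz":0},{"dx":0,"dy":0,"dz":0,"wx":0,"wy":0,"wz":0}]' | grep -E 'tcp|force'
python3 -m inch '[{"dx":0,"dy":0,"dz":0.2,"wx":0,"wy":0,"wz":0},{"dx":0,"dy":0,"dz":0,"wx":0,"wy":0,"wz":0}]'| grep -E 'tcp|force'
python3 -c "
from h import *
go(2,92,152,0)"
```

```text
t: 3.52
tcp_pos: [0.5282, 0.0691, 0.1585]
tool_rot: [0.608, 0.794, -0.0, -0.0]
force: [0.1, -0.8, 1.1]
finger_gap: 0.325
gripper_force: 0.0
t 3.52 tray [ 2.6 92.1] z 158.5 yaw 0.0 F [ 0.1 -0.8  1.1] gap 0.325
shift cm [-0.01 -0.06  0.65] wz 0.0 tilt [-0.001  0.    -1.   ]
tcp_pos: [0.5286, 0.0688, 0.1571]
force: [-0.4, 0.0, -0.5]
gripper_force: 0.0
tcp_pos: [0.5285, 0.0687, 0.1549]
force: [0.2, -0.2, -0.6]
gripper_force: 0.0
t 4.03 tray [ 2.8 91.6] z 154.9 yaw -0.0 F [ 0.2 -0.2 -0.6] gap 0.327
shift cm [ 0.04 -0.08  0.29] wz -0.0 tilt [-0.  0. -1.]
```

```bash
for i in 1 2; do python3 -m inch '[{"dx":0,"dy":0,"dz":0.15,"wx":0,"wy":0,"wz":0},{"dx":0,"dy":0,"dz":0,"wx":0,"wy":0,"wz":0}]'| grep -E 'tcp|^force'; done
python3 -c "
from h import *
go(2,0,152,0)"
```

```text
tcp_pos: [0.5285, 0.0687, 0.1533]
force: [-0.6, -0.4, -1.1]
tcp_pos: [0.5287, 0.0687, 0.1524]
force: [-0.9, 0.3, 4.2]
t 4.53 tray [ 2.9 91.6] z 152.4 yaw -0.0 F [-0.9  0.3  4.2] gap 0.332
shift cm [-9.16 -0.09  0.04] wz -0.0 tilt [ 0. -0. -1.]
```

```bash
python3 -m inch '[{"dx":0,"dy":-0.1,"dz":-0.25,"wx":0,"wy":0,"wz":0},{"dx":-0.5,"dy":0,"dz":0,"wx":0,"wy":0,"wz":0},{"dx":-0.8,"dy":0,"dz":0,"wx":0,"wy":0,"wz":0},{"dx":-0.8,"dy":0,"dz":0,"wx":0,"wy":0,"wz":0},{"dx":-0.8,"dy":0,"dz":0,"wx":0,"wy":0,"wz":0},{"dx":-0.8,"dy":0,"dz":0,"wx":0,"wy":0,"wz":0},{"dx":-0.8,"dy":0,"dz":0,"wx":0,"wy":0,"wz":0},{"dx":-0.8,"dy":0,"dz":0,"wx":0,"wy":0,"wz":0},{"dx":-0.8,"dy":0,"dz":0,"wx":0,"wy":0,"wz":0},{"dx":0,"dy":0,"dz":0,"wx":0,"wy":0,"wz":0}]'
python3 -c "
from h import *
go(1,-45,155,0)
im=eyes.snapshot('wrist');cv2.imwrite('pics/w2.png',im[:,:,::-1])
for c,a in washers(im,(0,0,512,384),100):print(c,a,(ray('wrist',c,.084)-O)@RT*1000)"
```

```text
t: 5.78
tcp_pos: [0.5437, 0.0088, 0.1545]
tool_rot: [0.609, 0.793, 0.0, 0.0]
force: [-0.1, 0.4, -1.1]
finger_gap: 0.326
gripper_force: 0.0
t 5.78 tray [ 2.  29.8] z 154.5 yaw -0.1 F [-0.1  0.4 -1.1] gap 0.326
shift cm [-7.48 -0.09 -0.05] wz -0.1 tilt [ 0.001 -0.    -1.   ]
[477.6551561   45.92809839] 2114 [[103.7875686  137.92919722]]
[353.59858274 260.98749479] 2399 [[60.4505834  27.43223569]]
[123.88263409 272.00371747] 1883 [[-72.99312274  20.38321902]]
[252.19786615 295.21096023] 2062 [[1.94997687 4.01477777]]
```

View pics/w2.png

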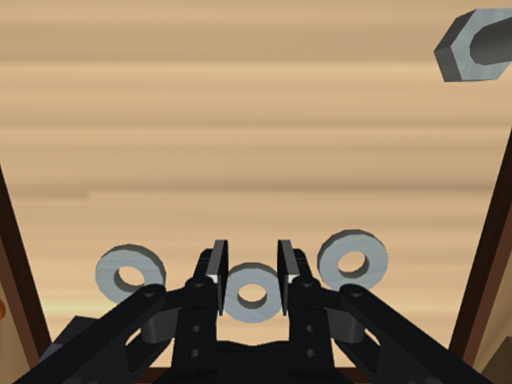

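The wrist view shows the middle washer nested between the fingers at (252,295). The others are untouched at (130,275) and (352,261). I'll push it through.

```bash
python3 -m inch '[{"dx":-0.8,"dy":-0.1,"dz":0,"wx":0,"wy":0,"wz":0},{"dx":-0.8,"dy":-0.1,"dz":0,"wx":0,"wy":0,"wz":0},{"dx":-0.8,"dy":0,"dz":0,"wx":0,"wy":0,"wz":0},{"dx":-0.8,"dy":0,"dz":0,"wx":0,"wy":0,"wz":0},{"dx":-0.8,"dy":0,"dz":0,"wx":0,"wy":0,"wz":0},{"dx":-0.8,"dy":0,"dz":0,"wx":0,"wy":0,"wz":0},{"dx":-0.8,"dy":0,"dz":0,"wx":0,"wy":0,"wz":0},{"dx":-0.8,"dy":0,"dz":0,"wx":0,"wy":0,"wz":0},{"dx":-0.8,"dy":0,"dz":0,"wx":0,"wy":0,"wz":0}]'
python3 -m inch '[{"dx":-0.4,"dy":0,"dz":0,"wx":0,"wy":0,"wz":0},{"dx":0,"dy":0,"dz":0,"wx":0,"wy":0,"wz":0},{"dx":0,"dy":0,"dz":0,"wx":0,"wy":0,"wz":0}]'
python3 -c "
from h import *
go(1,-45,155,0)
im=eyes.snapshot('wrist');cv2.imwrite('pics/w3.png',im[:,:,::-1])
for c,a in washers(im,(0,0,512,384),100):print(c,a,(ray('wrist',c,.084)-O)@RT*1000)"
```

```text
t: 6.95
tcp_pos: [0.5602, -0.061, 0.1544]
tool_rot: [0.609, 0.793, 0.0, -0.0]
force: [0.3, 0.2, 1.1]
finger_gap: 0.334
gripper_force: 0.3
t: 7.32
tcp_pos: [0.5611, -0.0643, 0.1544]
tool_rot: [0.609, 0.794, -0.0, -0.0]
force: [-0.2, -0.3, -0.0]
finger_gap: 0.332
gripper_force: 0.0
t 7.33 tray [ -0.3 -45.3] z 154.4 yaw -0.0 F [-0.2 -0.3 -0. ] gap 0.332
shift cm [ 0.03  0.13 -0.06] wz -0.0 tilt [-0. -0. -1.]
[375.99239631 126.40253456] 4340 [[60.60679225 27.38648964]]
[111.49429846 145.98289539] 4034 [[-70.59525106  17.95002762]]
[253.38439306 285.49132948] 346 [[  0.53136656 -64.47224588]]
```

View pics/w3.png

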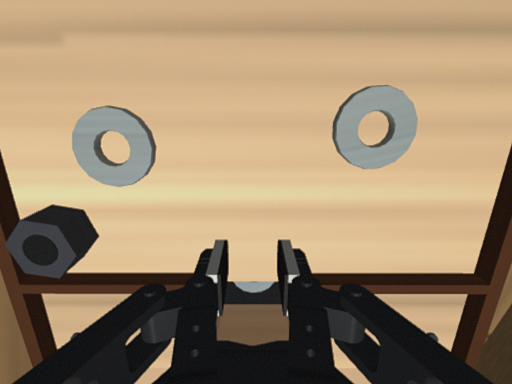

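```bash
python3 -m inch '[{"dx":0,"dy":0,"dz":-2,"wx":0,"wy":0,"wz":0},{"dx":0,"dy":0,"dz":-2,"wx":0,"wy":0,"wz":0},{"dx":2.6,"dy":2,"dz":0,"wx":0,"wy":0,"wz":0},{"dx":2.6,"dy":2,"dz":0,"wx":0,"wy":0,"wz":0},{"dx":2.6,"dy":2,"dz":0,"wx":0,"wy":0,"wz":0},{"dx":2.6,"dy":1.9,"dz":0,"wx":0,"wy":0,"wz":0},{"dx":0,"dy":0,"dz":0,"wx":0,"wy":0,"wz":10},{"dx":0,"dy":0,"dz":0,"wx":0,"wy":0,"wz":10},{"dx":0,"dy":0,"dz":0,"wx":0,"wy":0,"wz":10},{"dx":0,"dy":0,"dz":0,"wx":0,"wy":0,"wz":0}]' >/dev/null
python3 -c "
from h import *
go(78.5,58.5,155,-30)
a=eyes.snapshot('top')[120:235,200:330];b=eyes.snapshot('scene')[155:245,190:310]
o=np.zeros((500,800,3),np.uint8);f=lambda i:cv2.resize(i,(400,int(400*i.shape[0]/i.shape[1])),interpolation=2)
for k,i in enumerate((f(a),f(b))): o[:i.shape[0],400*k:400*k+400]=i
cv2.imwrite('pics/t4.png',o[:,:,::-1])"
```

```text
t 8.62 tray [78.7 58.9] z 194.3 yaw -29.9 F [-0.5  0.3 -0.2] gap 0.328
shift cm [-0.05  0.01  3.93] wz 0.1 tilt [-0. -0. -1.]
```

View pics/t4.png

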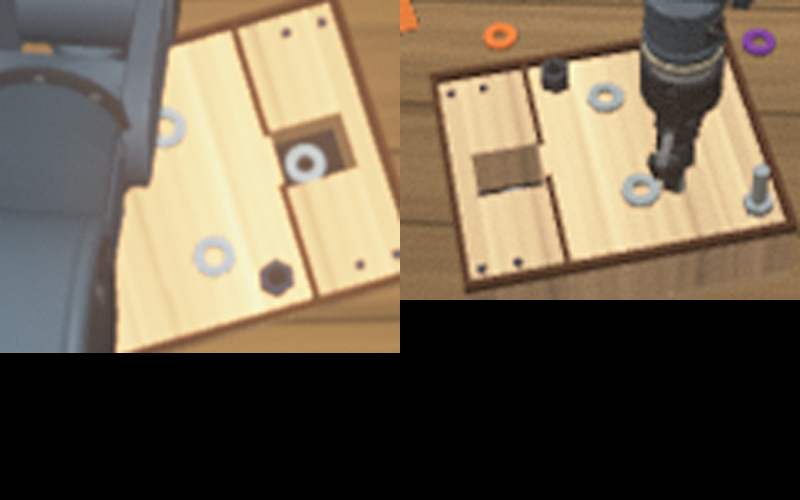

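The first washer lies on the slot floor, at about (305,162) in the crop. The other two are still on the deck, and the gripper stands behind the right-hand one. I'll descend and sweep it diagonally.

```bash
python3 -m inch '[{"dx":0,"dy":0,"dz":1.3,"wx":0,"wy":0,"wz":0},{"dx":0,"dy":0,"dz":1.3,"wx":0,"wy":0,"wz":0},{"dx":0,"dy":0,"dz":1.3,"wx":0,"wy":0,"wz":0},{"dx":0,"dy":0,"dz":0,"wx":0,"wy":0,"wz":0},{"dx":-0.4,"dy":0,"dz":0,"wx":0,"wy":0,"wz":0},{"dx":-0.4,"dy":0,"dz":0,"wx":0,"wy":0,"wz":0},{"dx":-0.4,"dy":0,"dz":0,"wx":0,"wy":0,"wz":0}]' | tail -5
python3 -m inch '[{"dx":-0.79,"dy":-0.24,"dz":0,"wx":0,"wy":0,"wz":0},{"dx":-0.79,"dy":-0.24,"dz":0,"wx":0,"wy":0,"wz":0},{"dx":-0.79,"dy":-0.24,"dz":0,"wx":0,"wy":0,"wz":0},{"dx":-0.79,"dy":-0.24,"dz":0,"wx":0,"wy":0,"wz":0},{"dx":-0.79,"dy":-0.24,"dz":0,"wx":0,"wy":0,"wz":0},{"dx":-0.79,"dy":-0.24,"dz":0,"wx":0,"wy":0,"wz":0},{"dx":-0.79,"dy":-0.24,"dz":0,"wx":0,"wy":0,"wz":0},{"dx":-0.79,"dy":-0.24,"dz":0,"wx":0,"wy":0,"wz":0},{"dx":-0.79,"dy":-0.24,"dz":0,"wx":0,"wy":0,"wz":0},{"dx":-0.7,"dy":-0.21,"dz":0,"wx":0,"wy":0,"wz":0}]' | tail -5
python3 -m inch '[{"dx":0,"dy":0,"dz":0,"wx":0,"wy":0,"wz":0},{"dx":-0.04,"dy":-0.44,"dz":0,"wx":0,"wy":0,"wz":-10},{"dx":-0.04,"dy":-0.44,"dz":0,"wx":0,"wy":0,"wz":-10},{"dx":-0.04,"dy":-0.44,"dz":0,"wx":0,"wy":0,"wz":-10},{"dx":0,"dy":0,"dz":0,"wx":0,"wy":0,"wz":0}]' | tail -5
python3 -c "
from h import *
go(0,-45.5,155,0)
im=eyes.snapshot('wrist');cv2.imwrite('pics/w5.png',im[:,:,::-1])
for c,a in washers(im,(0,0,512,384),100):print(c,a,(ray('wrist',c,.084)-O)@RT*1000)"
```

```text
tcp_pos: [0.6074, 0.0445, 0.1558]
tool_rot: [0.793, 0.609, 0.0, 0.0]
force: [-0.3, -0.8, 0.1]
finger_gap: 0.33
gripper_force: 0.0
tcp_pos: [0.564, -0.0248, 0.1554]
tool_rot: [0.793, 0.609, -0.0, -0.0]
force: [0.0, 0.1, 0.0]
finger_gap: 0.331
gripper_force: 0.6
tcp_pos: [0.5508, -0.0243, 0.1552]
tool_rot: [0.609, 0.793, -0.0, -0.0]
force: [0.2, -0.0, 0.3]
finger_gap: 0.329
gripper_force: 0.0
t 11.47 tray [ 0.2 -4. ] z 155.2 yaw -0.1 F [ 0.2 -0.   0.3] gap 0.329
shift cm [-4.15 -0.01  0.02] wz -0.1 tilt [-0.001  0.    -1.   ]
[123.76023976 223.30669331] 3003 [[-70.29871295  16.72685557]]
[251.87175722 295.92462066] 2043 [[  0.28890206 -31.52191671]]
```

View pics/w5.png

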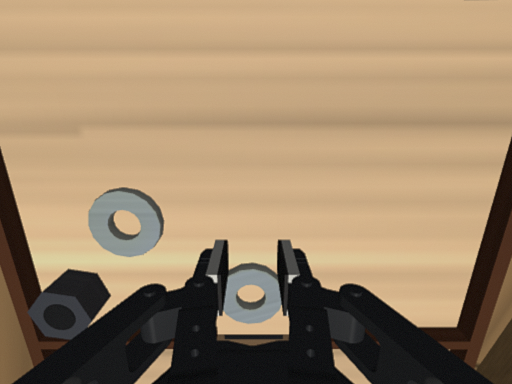

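The second washer is nested at (252,296), centred on the gate. The third is at (125,222), and the nut at (70,300) is untouched. I'll push through, then go behind the third.

```bash
python3 -m inch '[{"dx":-0.8,"dy":0,"dz":0,"wx":0,"wy":0,"wz":0},{"dx":-0.8,"dy":0,"dz":0,"wx":0,"wy":0,"wz":0},{"dx":-0.8,"dy":0,"dz":0,"wx":0,"wy":0,"wz":0},{"dx":-0.8,"dy":0,"dz":0,"wx":0,"wy":0,"wz":0},{"dx":-0.6,"dy":0,"dz":0,"wx":0,"wy":0,"wz":0},{"dx":-0.35,"dy":0,"dz":0,"wx":0,"wy":0,"wz":0},{"dx":0,"dy":0,"dz":0,"wx":0,"wy":0,"wz":0},{"dx":0,"dy":0,"dz":0,"wx":0,"wy":0,"wz":0}]' | tail -5
python3 -m inch '[{"dx":0,"dy":0,"dz":-2,"wx":0,"wy":0,"wz":0},{"dx":0,"dy":0,"dz":-2,"wx":0,"wy":0,"wz":0},{"dx":2.3,"dy":-2.3,"dz":0,"wx":0,"wy":0,"wz":0},{"dx":2.2,"dy":-2.4,"dz":0,"wx":0,"wy":0,"wz":0},{"dx":2.2,"dy":-2.3,"dz":0,"wx":0,"wy":0,"wz":0},{"dx":2.2,"dy":-2.3,"dz":0,"wx":0,"wy":0,"wz":-10},{"dx":0,"dy":0,"dz":0,"wx":0,"wy":0,"wz":-10},{"dx":0,"dy":0,"dz":0,"wx":0,"wy":0,"wz":-10},{"dx":0,"dy":0,"dz":0,"wx":0,"wy":0,"wz":-10},{"dx":0,"dy":0,"dz":0,"wx":0,"wy":0,"wz":0}]' | tail -5
python3 -c "
from h import *
go(-92.6,44.3,155,40)
im=eyes.snapshot('top');print(washers(im,(285,150,325,195),30))
a=im[120:235,200:330];b=eyes.snapshot('scene')[155:245,190:310]
o=np.zeros((500,800,3),np.uint8);f=lambda i:cv2.resize(i,(400,int(400*i.shape[0]/i.shape[1])),interpolation=2)
for k,i in enumerate((f(a),f(b))): o[:i.shape[0],400*k:400*k+400]=i
cv2.imwrite('pics/t6.png',o[:,:,::-1])"
```

```text
tcp_pos: [0.5619, -0.0644, 0.1554]
tool_rot: [0.609, 0.794, -0.0, 0.0]
force: [0.1, -0.0, -0.0]
finger_gap: 0.331
gripper_force: 0.0
tcp_pos: [0.4491, -0.0025, 0.1955]
tool_rot: [0.301, 0.954, -0.0, 0.0]
force: [-1.2, 0.2, -0.3]
finger_gap: 0.332
gripper_force: 0.0
t 13.78 tray [-92.4  43.5] z 195.5 yaw 39.9 F [-1.2  0.2 -0.3] gap 0.332
shift cm [0.08 0.04 4.05] wz -0.1 tilt [ 0. -0. -1.]
[(array([298.23888889, 172.15555556]), np.int32(180)), (array([288.59090909, 187.73636364]), np.int32(110))]
```

View pics/t6.png

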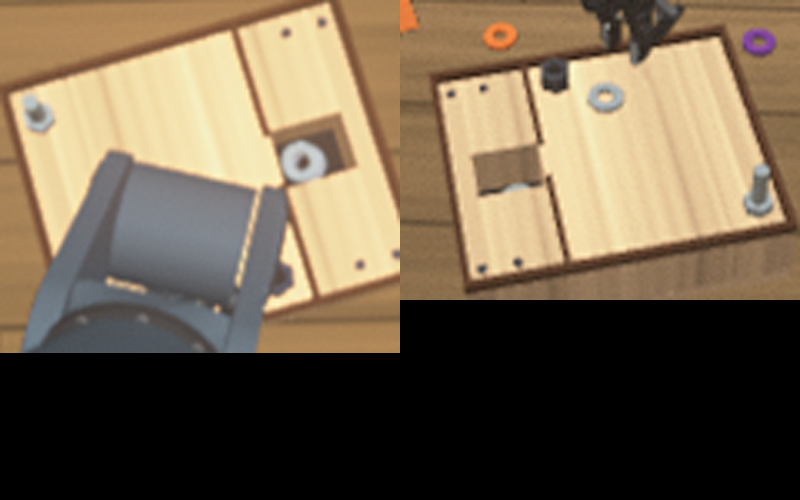

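Two washers are now stacked in the slot, seen at crop (303,162). The third is on the deck and the gripper is behind it.

```bash
python3 -m inch '[{"dx":0,"dy":0,"dz":1.4,"wx":0,"wy":0,"wz":0},{"dx":0,"dy":0,"dz":1.3,"wx":0,"wy":0,"wz":0},{"dx":0,"dy":0,"dz":1.3,"wx":0,"wy":0,"wz":0},{"dx":0,"dy":0,"dz":0,"wx":0,"wy":0,"wz":0},{"dx":-0.4,"dy":0,"dz":0,"wx":0,"wy":0,"wz":0},{"dx":-0.4,"dy":0,"dz":0,"wx":0,"wy":0,"wz":0},{"dx":-0.3,"dy":0,"dz":0,"wx":0,"wy":0,"wz":0}]' | tail -5
python3 -m inch '[{"dx":-0.8,"dy":0.23,"dz":0,"wx":0,"wy":0,"wz":0},{"dx":-0.8,"dy":0.23,"dz":0,"wx":0,"wy":0,"wz":0},{"dx":-0.8,"dy":0.23,"dz":0,"wx":0,"wy":0,"wz":0},{"dx":-0.8,"dy":0.23,"dz":0,"wx":0,"wy":0,"wz":0},{"dx":-0.8,"dy":0.23,"dz":0,"wx":0,"wy":0,"wz":0},{"dx":-0.8,"dy":0.23,"dz":0,"wx":0,"wy":0,"wz":0},{"dx":-0.8,"dy":0.23,"dz":0,"wx":0,"wy":0,"wz":0},{"dx":-0.8,"dy":0.23,"dz":0,"wx":0,"wy":0,"wz":0},{"dx":-0.8,"dy":0.23,"dz":0,"wx":0,"wy":0,"wz":0},{"dx":-0.7,"dy":0.2,"dz":0,"wx":0,"wy":0,"wz":0}]' | tail -5
python3 -m inch '[{"dx":0,"dy":0,"dz":0,"wx":0,"wy":0,"wz":0},{"dx":-0.04,"dy":0.44,"dz":0,"wx":0,"wy":0,"wz":10},{"dx":-0.04,"dy":0.44,"dz":0,"wx":0,"wy":0,"wz":10},{"dx":-0.04,"dy":0.44,"dz":0,"wx":0,"wy":0,"wz":10},{"dx":-0.04,"dy":0.44,"dz":0,"wx":0,"wy":0,"wz":10},{"dx":0,"dy":0,"dz":0,"wx":0,"wy":0,"wz":0}]' | tail -5
python3 -c "
from h import *
go(0,-45.5,155,0)
im=eyes.snapshot('wrist');cv2.imwrite('pics/w7.png',im[:,:,::-1])
for c,a in washers(im,(0,0,512,384),100):print(c,a,(ray('wrist',c,.084)-O)@RT*1000)"
```

```text
tcp_pos: [0.4586, -0.0092, 0.1558]
tool_rot: [0.301, 0.954, 0.0, 0.001]
force: [-0.5, -0.1, -0.5]
finger_gap: 0.328
gripper_force: 0.2
tcp_pos: [0.5364, -0.0359, 0.1554]
tool_rot: [0.301, 0.954, -0.0, 0.0]
force: [-0.5, 1.0, 0.1]
finger_gap: 0.331
gripper_force: 0.4
tcp_pos: [0.5502, -0.0256, 0.1554]
tool_rot: [0.608, 0.794, 0.0, 0.0]
force: [-0.6, -0.3, 0.1]
finger_gap: 0.333
gripper_force: 0.0
t 16.75 tray [-0.8 -5.1] z 155.4 yaw 0.1 F [-0.6 -0.3  0.1] gap 0.333
shift cm [-4.04  0.07  0.04] wz 0.1 tilt [ 0. -0. -1.]
[252.82544379 295.01232742] 2028 [[ -0.48699663 -31.85208767]]
```

Nested and centred at (-0.5, -31.9), so I'll push it through, lift clear and check.

```bash
python3 -m inch '[{"dx":-0.8,"dy":0.05,"dz":0,"wx":0,"wy":0,"wz":0},{"dx":-0.8,"dy":0,"dz":0,"wx":0,"wy":0,"wz":0},{"dx":-0.8,"dy":0,"dz":0,"wx":0,"wy":0,"wz":0},{"dx":-0.8,"dy":0,"dz":0,"wx":0,"wy":0,"wz":0},{"dx":-0.5,"dy":0,"dz":0,"wx":0,"wy":0,"wz":0},{"dx":-0.35,"dy":0,"dz":0,"wx":0,"wy":0,"wz":0},{"dx":0,"dy":0,"dz":0,"wx":0,"wy":0,"wz":0},{"dx":0,"dy":0,"dz":0,"wx":0,"wy":0,"wz":0}]' | tail -5
python3 -m inch '[{"dx":0,"dy":0,"dz":-2,"wx":0,"wy":0,"wz":0},{"dx":0,"dy":0,"dz":-2,"wx":0,"wy":0,"wz":0},{"dx":4,"dy":0,"dz":-1,"wx":0,"wy":0,"wz":0},{"dx":4,"dy":0,"dz":-1,"wx":0,"wy":0,"wz":0},{"dx":4,"dy":0,"dz":0,"wx":0,"wy":0,"wz":0},{"dx":3,"dy":0,"dz":0,"wx":0,"wy":0,"wz":0},{"dx":0,"dy":0,"dz":0,"wx":0,"wy":0,"wz":0},{"dx":0,"dy":0,"dz":0,"wx":0,"wy":0,"wz":0}]' | tail -5
python3 -c "
from h import *
go(0,0,155,0)
im=eyes.snapshot('top')
a=im[120:235,200:330];b=eyes.snapshot('scene')[155:245,190:310]
o=np.zeros((500,800,3),np.uint8);f=lambda i:cv2.resize(i,(400,int(400*i.shape[0]/i.shape[1])),interpolation=2)
for k,i in enumerate((f(a),f(b))): o[:i.shape[0],400*k:400*k+400]=i
cv2.imwrite('pics/t8.png',o[:,:,::-1])"
```

```text
tcp_pos: [0.561, -0.0646, 0.1554]
tool_rot: [0.609, 0.794, -0.0, -0.0]
force: [0.4, -0.2, -0.0]
finger_gap: 0.33
gripper_force: 0.0
tcp_pos: [0.5225, 0.0799, 0.2155]
tool_rot: [0.608, 0.794, 0.0, 0.0]
force: [0.1, -0.6, 0.3]
finger_gap: 0.326
gripper_force: 0.0
t 18.80 tray [-1.00e-01  1.04e+02] z 215.5 yaw 0.0 F [ 0.1 -0.6  0.3] gap 0.326
shift cm [-10.39   0.     6.06] wz 0.0 tilt [ 0.001 -0.    -1.   ]
```

View pics/t8.png

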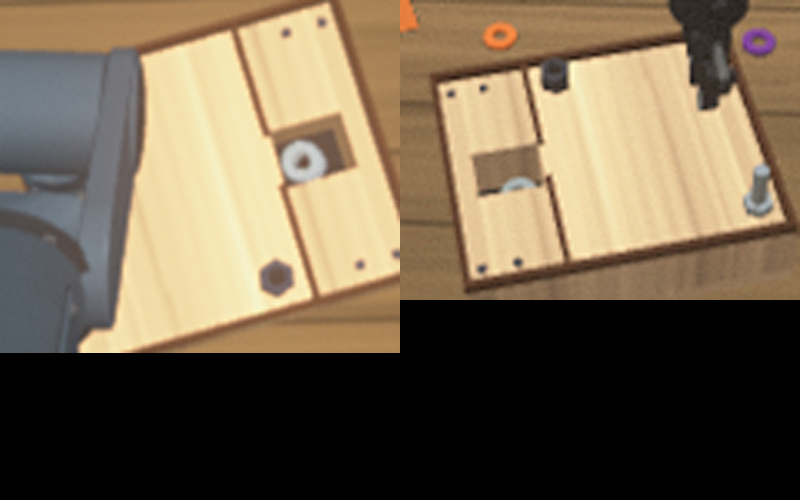

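The sorting field is clear, the three washers are stacked in the slot at crop (303,162), and the nut and bolt are unmoved.

```bash
python3 -c "
from station import workorder
print(workorder.sign_off())"
```

```text
the job is handed in; nothing more can be done
None
```

I swept the three steel washers one at a time through the gate into the slot, left the nut, bolt and bystanders alone, and handed the job in at about 19 s; sign-off returned no verdict.

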